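# Seat the matching pitch comb in a display spindle's thread

### The arm

A 7-joint arm with a two-finger parallel gripper is mounted at the origin on the work surface; the furniture and walls round the work are solid. World frame = base frame: x ahead of the robot, y to its left, z up, the work surface at z = 0. Lengths are in m, angles in rad, forces in N, time in s.
With the tool pointing down it reaches from about 0.35 to 0.775 m from the base axis. Payload 3.1 kg.
Tool frame: the origin (TCP) lies on the centre line of the jaws, within the pads' length; the fingertips stand 25 mm ahead of it and the grasp point (between the pads) lies 6 mm ahead of it; z points along the fingers, y is the line along which they close (so a half turn about z gives the same grasp; the last joint's range is limited). The gripper opens to 85 mm and grips with 20 to 120 N. Pads are 22 mm wide; open, the fingers measure 114 mm over their backs; the gripper's body (76 mm by 85 mm) begins 54 mm behind the grasp point. The pads swing forward as they close: fully open they stand 13 mm farther back than shut.
Start: joints at [1.151, 0.311, 0.014, 1.512, -0.004, 1.319, -0.027], TCP at [0.203, -0.511, 0.229] pointing down, gripper open.
Joint ranges: [-2.7, 2.7], [-0.3, 1.91], [-1.27, 1.3], [0.12, 2.57], [-1.44, 4.58], [0.2, 2.03], [-3.05, 3.05]. Speed limits (rad/s): [2.79, 2.79, 3.14, 3.14, 3.14, 3.14, 3.14].

### API

Orientations are given as a unit quaternion [w, x, y, z].
In Python, from bench import * gives the robot as it stands.
- The arm moves only by the tool servo_tool, never from a script. Its argument "targets" is one flat list of numbers, 5 for each row, row after row: the shift along the tool's x, y, z in cm, then the turn about the tool's z in degrees, then the gripper's target within -1 to 1 (shut at 1, half-way at 0, fully open at -1). In form: [tx, ty, tz, yaw, gripper, tx, ty, tz, yaw, gripper, ...]. A call has 1 to 20 rows; each row is the pose to reach, as a shift and turn from the pose commanded when the call began, along the tool's axes at that moment; what a row does not reach only later rows make up. A row lasts 1/12 s, in which the tool goes at most 41.7 mm and 7.16 degrees, less where a joint would pass 70% of its speed; a pose out of reach is approached as far as the arm can. A call with a gripper value outside its range is refused whole. The fingers move at their own pace and stop on an object; "force" is the grip in N (left out, the last holds). Time passes only in rows, so rows that repeat a pose let the fingers close. It gives the time, the measured TCP pose, the force, the opening and the grip force at its end, in the units of the state.
- sense(): the state, without advancing time (a new reading comes with each control period).
- get_image(name): name is "scene" or "top" or "wrist"; returns a dict with "img" (384x512x3 uint8, red, green, blue), "fx", "fy", "cx", "cy" (pixels), "world_from_camera" (4x4, takes a point from camera to world coordinates); the wrist camera has in their place "T_tool_cam" (4x4, takes a point from camera to tool coordinates, whose origin is the TCP and whose axes are the flange's). Camera axes: x right, y up, looking along -z (the intrinsics and any distortion apply to the point x, -y, -z); pixel columns grow to the right and rows downward; lengths in m; the calibration is good to about 2 mm. A picture is of the moment at which its call begins: read the wrist's pose just before it. There is no depth.
- close_job(): hands the job in; it is judged then, once.
Trained networks look in the newest picture that a camera, given by its name, has taken for a name from the list of things; names that differ only in an ending like _2 or _b are one class to them, and where a whole thing is asked for, a point or a joint stands for the part that bears it (a point fixed in the world has none). Each returns a list of dicts, best first, with "conf" (0 to 1); they miss things now and then, are a little off and sometimes report something else, mostly with a low value. They report only what shows in the picture. A call takes as long as a camera call.
- regions_of(camera, thing): "mask" (384x512 bool, what is visible of it) and "centre" ([column, row] in pixels, amid what is visible of it).
- pinpoint(camera, thing): "centre" ([column, row] in pixels: a listed point, or the origin of a listed thing).
The state is a dict: "clock": time; "q": joint angles; "qd": joint speeds; "joint_torque": joint torques, N m; "eef_pos": TCP position; "ee_rot": TCP orientation; "contact_force": force on the tool from outside, world axes, zero at the start; "moment": the same for the moment, N m; "finger_gap": finger opening in m; "gripper_force": force on a finger pad.
Only numpy, scipy, OpenCV 4.12 (cv2) and the standard library are available. Lean on these libraries where they do the work, as an engineer would, in place of code of your own. Each camera call takes 0.05 s, during which the arm holds its last target. There are 200 camera calls.

### The job

Take the pitch comb whose teeth match the threaded spindle of the display riser out of the rack, and seat it gently along the top of the spindle near the middle, all its teeth fully home in the thread and its feet flat on both rails; where the thread's grooves lie must be felt for, without forcing. Then check that it sits flat: let go and press down lightly on the top of its red-marked end, holding for about half a second, then in the same way on its plain end. Leave it seated, and leave the other comb and the things around alone.

Things in the scene. Friction and masses are not known exactly. Their poses are not given: they have to be found in the camera images.
- comb_12: the matching comb: steel leaf 84 mm long (x), seven teeth at 12 mm pitch below; over it a sprung brass grip 80 long, 10 thick (y), z = 19 to 52 mm, red mark at +x end. Origin: centre of the feet's underside plane. Feet at x = +-37: 64 wide (y), 5 high. Teeth hang 6 mm, 5 wide at the tip. Pressed, the grip sinks on the leaf from 3 N on, 3 N per mm, up to 10 mm. 0.14 kg. In either rack trough.
- comb_12_mark (a point): the point on the upper edge of the matching comb's grip in the middle of its red-marked end: 30 mm from the comb's middle along its +x, 52 mm above its origin plane while the spring is not pressed. The matching point on the plain end is at -30 mm
- comb_16: the unsuitable comb: steel leaf 84 mm long (x), five teeth at 16 mm pitch below; over it a sprung brass grip 80 long, 10 thick (y), z = 19 to 52 mm, red mark at +x end. Origin: centre of the feet's underside plane. Feet at x = +-37: 64 wide (y), 5 high. Teeth hang 6 mm, 5 wide at the tip. Pressed, the grip sinks on the leaf from 3 N on, 3 N per mm, up to 10 mm. 0.14 kg. In either rack trough.
- rack: dark wooden comb rack, 112 x 150 x 28 mm, fixed, origin under its centre. Two troughs along its x at y = +-38 mm, 34 mm wide and 18 mm deep, hold the combs, which stand with their feet on the rack's top (28 mm above the table) and with their x axes roughly along the rack's x
- cradle: grey cradle, fixed, 176 x 74 mm, origin under its centre, x along the 36 mm steel spindle in it (axis 34 mm above the table). Two flat rails at y = +-27.5 mm (11 mm wide) flank the spindle, tops at 52.5 mm; bearing blocks 54 mm high at x = +-81 mm. More than 15 N between a comb and the cradle or spindle bruises the thread
- spindle_top (a point): the point over the cradle's middle at the height of the thread's crests, 52 mm. Eleven ridges at 12 mm pitch: crests 4.6 mm wide, grooves 7.4 mm wide at the top, 7 deep. The spindle does not move, but lies up to 6 mm either way along x, so this point does not tell where the grooves are: teeth that meet crests stop 5.5 mm too high
- cradle_seat (a point): the point over the cradle's middle at the height of the rails' tops, 52.5 mm, axes as the cradle's: the seated comb has its origin in this plane (feet on the rails), within 18 mm of this point along x and 7 mm along y, x axes parallel either way round
- tape_roll: roll of tan packing tape, 93 x 91 x 48 mm, loose, to be left alone; origin under its centre
- ribbon_red: spool of red ribbon, 73 x 66 x 24 mm, loose, to be left alone; origin under its centre
- pendant_box: black pendant box with a gold clasp, 68 x 66 x 36 mm, loose, to be left alone; origin under its centre

How it is judged:
By the outcome, as a careful person would: the job done as asked, in the order asked, and still so for the second after the job is handed in, with the robot touching nothing.
It also fails if it takes over 51 s, if anything falls off the work surface, if the arm or the gripper's body presses on something with over 40 N, if the wrist force passes 120 N, or if a joint passes its speed limit or range.

## Working session

There is one attempt and no reset: what is moved stays moved. The work goes in short steps, Python scripts to look and compute and a tool call to move; the robot and the scene stay as the last step left them, time stands still between calls to the robot, and variables do not carry over. Pictures are saved under pics/ and viewed, at most 10 in all, crops included, and the job is handed in when it is done.

Besides the shell and the picture viewer there is one more tool, called after "Call:" in YAML: its name, and indented under it one key for each argument. servo_tool: Moves the arm, as the interface text tells. Its arguments: {"type":"object","properties":{"targets":{"type":"array","items":{"type":"number"}},"force":{"type":"number"}},"required":["targets"]}

```bash
ls; mkdir -p pics; cat > h.py <<'E'
from bench import *
import numpy as np, cv2
from scipy.spatial.transform import Rotation as R
def pose(s):
    q=s["ee_rot"]; T=np.eye(4); T[:3,:3]=R.from_quat([q[1],q[2],q[3],q[0]]).as_matrix(); T[:3,3]=s["eef_pos"]; return T
def shot(name,fn=None):
    s=sense(); d=get_image(name)
    d["T"]=pose(s)@np.array(d["T_tool_cam"]) if name=="wrist" else np.array(d["world_from_camera"])
    if fn: cv2.imwrite(fn,d["img"][:,:,::-1])
    return d
def ray(d,p,z):
    v=np.array([(p[0]-d["cx"])/d["fx"],-(p[1]-d["cy"])/d["fy"],-1.])
    o=d["T"][:3,3]; r=d["T"][:3,:3]@v
    return o+r*(z-o[2])/r[2]
def proj(d,P):
    c=np.linalg.inv(d["T"])@np.append(P,1); return d["cx"]-d["fx"]*c[0]/c[2], d["cy"]+d["fy"]*c[1]/c[2]
E
python3 - <<'E'
from h import *
s=sense(); print(s)
d=shot("top","pics/top.png"); d2=shot("scene","pics/scene.png")
print({k:v for k,v in d.items() if k!="img"})
for n,z in [("comb_12",.028),("comb_16",.028),("comb_12_mark",.08),("rack",0),("cradle",0),("spindle_top",.052),("cradle_seat",.0525)]:
    for dd,c in ((d,"top"),(d2,"scene")):
        print(n,c,[(round(r["conf"],2),np.round(r["centre"]),ray(dd,r["centre"],z).round(4)) for r in pinpoint(c,n)[:3]])
E
```

```text
pics
{'clock': 0.0, 'q': array([ 1.15128397,  0.31177098,  0.01398561,  1.51305684, -0.00441804,
        1.319212  , -0.02723071]), 'qd': array([-0.00014865, -0.00137325, -0.00178483, -0.00100623, -0.00034848,
       -0.00044758, -0.00142268]), 'joint_torque': array([ 5.37740889e-04, -3.79909980e+01,  1.46136079e-01, -2.30589813e+01,
        1.20930580e-02,  1.35266691e-02,  1.86872683e-06]), 'eef_pos': array([ 0.20263479, -0.51051422,  0.22799629]), 'ee_rot': array([-1.17854093e-03,  9.82205036e-01,  1.87807903e-01, -2.65760201e-04]), 'contact_force': array([ 0.27045761, -1.03363675, -0.15910711]), 'moment': array([ 0.02299631,  0.0229238 , -0.05651423]), 'gripper_force': 0.0, 'finger_gap': 0.08548866668769366}
{'fx': 355.35579873995215, 'fy': 355.35579873995215, 'cx': 253.40614504807263, 'cy': 191.41926857215051, 'world_from_camera': array([[-1.52542721e-02,  9.88526895e-01, -1.50272701e-01,
         4.72510207e-01],
       [-9.99882167e-01, -1.53395325e-02,  5.91819082e-04,
         8.11873718e-02],
       [-1.72008389e-03,  1.50264021e-01,  9.88644408e-01,
         9.60960606e-01
[... 1066 characters left out ...]
), (0.23, array([266., 191.]), array([0.6072, 0.0483, 0.08  ]))]
comb_12_mark scene [(0.9, array([210., 146.]), array([0.5595, 0.3127, 0.08  ]))]
rack top [(0.84, array([180., 223.]), array([0.5362, 0.2804, 0.    ]))]
rack scene []
cradle top [(0.68, array([268., 189.]), array([0.6244, 0.0392, 0.    ]))]
cradle scene [(0.98, array([275., 230.]), array([0.618, 0.043, 0.   ]))]
spindle_top top [(0.86, array([265., 188.]), array([0.6178, 0.05  , 0.052 ])), (0.69, array([159., 208.]), array([0.5721, 0.3247, 0.052 ]))]
spindle_top scene []
cradle_seat top [(0.64, array([266., 193.]), array([0.607 , 0.0494, 0.0525]))]
cradle_seat scene [(0.58, array([273., 216.]), array([0.6128, 0.0483, 0.0525]))]
```

```bash
python3 - <<'E'
import cv2
a=cv2.imread("pics/top.png")[110:310,100:360]; b=cv2.imread("pics/scene.png")[100:300,130:390]
cv2.imwrite("pics/both.png",cv2.resize(cv2.vconcat([a,b]),None,fx=1.5,fy=1.5,interpolation=cv2.INTER_CUBIC))
cv2.imwrite("pics/b2.png",cv2.hconcat([cv2.resize(x,(400,308),interpolation=cv2.INTER_CUBIC) for x in(a,b)]))
E
```

```text
(no output)
```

View pics/b2.png

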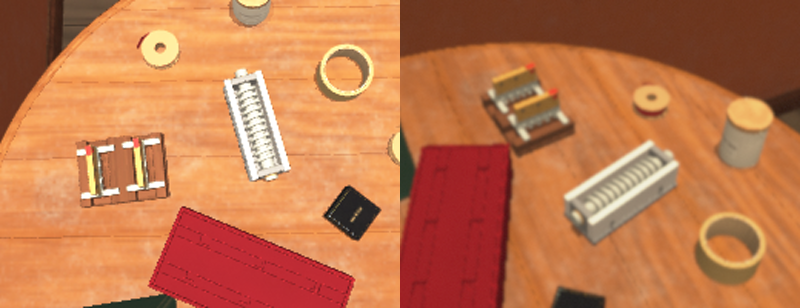

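View pics/scene.png

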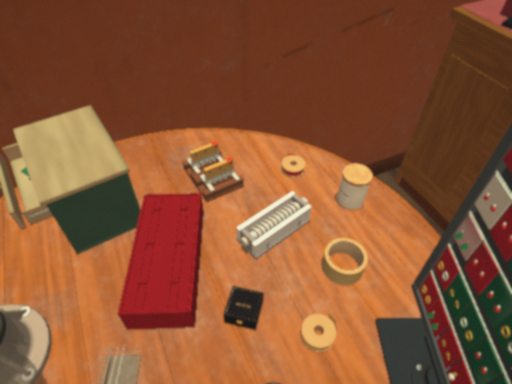

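```bash
python3 - <<'E'
from h import *
s=sense(); d=shot("top"); d2=shot("scene")
w=shot("wrist"); print("cam in tool\n",np.array(w["T_tool_cam"]).round(3),w["fx"],pose(s).round(3))
def tri(p,q):
    A=[];b=[]
    for dd,pp in((d,p),(d2,q)):
        o=ray(dd,pp,0); r=dd["T"][:3,3]-o; r/=np.linalg.norm(r); M=np.eye(3)-np.outer(r,r); A.append(M); b.append(M@o)
    return np.linalg.lstsq(np.vstack(A),np.hstack(b),rcond=None)[0].round(3)
print("redbox corner nearleft", tri((217,245),(145,197)),"right", tri((330,290),(197,198)) , tri((330,290),(195,325)))
print("origin",proj(d,[0,0,0]),proj(d2,[0,0,0]),"start",proj(d2,[.2,-.51,.23]))
print("board foot", ray(d2,(376,318),0),ray(d2,(400,318),0), "tape",ray(d2,(345,275),0),"cyl",ray(d2,(350,205),0))
print("green box bottom",ray(d2,(82,248),0),ray(d2,(138,215),0))
E
```

```text
cam in tool
 [[-0.001  0.956  0.294  0.075]
 [ 1.     0.001 -0.    -0.   ]
 [-0.001  0.294 -0.956 -0.146]
 [ 0.     0.     0.     1.   ]] 335.61463755197343 [[ 0.929  0.369  0.     0.203]
 [ 0.369 -0.929 -0.    -0.511]
 [ 0.     0.    -1.     0.229]
 [ 0.     0.     0.     1.   ]]
redbox corner nearleft [0.416 0.17  0.112] right [ 0.407 -0.055  0.315] [ 0.361 -0.112  0.026]
origin (np.float64(289.8025097374803), np.float64(438.09776856433314)) (np.float64(-8.026588979864869), np.float64(357.85246790234186)) start (np.float64(128.4110351109842), np.float64(757.1512634586766))
board foot [ 0.70406235 -0.24327707  0.        ] [ 0.74854549 -0.26408909  0.        ] tape [ 0.70297617 -0.13328967  0.        ] cyl [ 8.30790552e-01  3.27279688e-02 -1.11022302e-16]
green box bottom [0.18802437 0.18518232 0.        ] [0.32863692 0.22886924 0.        ]
```

View pics/top.png

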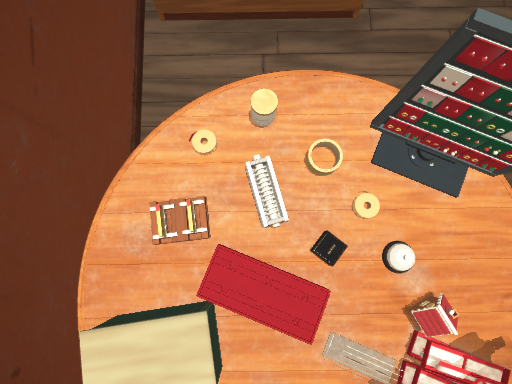

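Call:
servo_tool:
  targets: [10,-8,-5,0,-1,20,-15,-5,10,-1,59,-46,-4,22,-1,59,-46,-4,22,-1,59,-46,-4,22,-1,59,-46,-4,22,-1,59,-46,-4,22,-1,59,-46,-4,22,-1,59,-46,-4,22,-1,59,-46,-4,22,-1,59,-46,-4,22,-1,59,-46,-4,22,-1,59,-46,-4,22,-1,59,-46,-4,22,-1,59,-46,-4,22,-1,59,-46,-4,22,-1,59,-46,-2,22,-1,59,-46,0,22,-1,59,-46,0,22,-1,59,-46,0,22,-1]

```text
clock: 2.62
eef_pos: [0.5804, 0.14, 0.2254]
ee_rot: [-0.002, 1.0, 0.001, -0.003]
contact_force: [-0.6, -0.1, 0.0]
finger_gap: 0.0854
gripper_force: 0.0
```

```bash
python3 - <<'E'
from h import *
s=sense(); print(s["clock"],s["eef_pos"],s["q"].round(2)); 
d=shot("wrist","pics/w1.png")
for n,z in [("comb_12",.028),("comb_12_mark",.08),("rack",0),("cradle",0),("spindle_top",.052),("cradle_seat",.0525)]:
    print(n,[(round(r["conf"],2),np.round(r["centre"]),ray(d,r["centre"],z).round(4)) for r in pinpoint("wrist",n)[:3]])
E
```

```text
2.6167 [0.58040987 0.14003535 0.22543421] [ 0.06  0.46 -0.49  1.36  0.21  1.38 -1.99]
comb_12 [(0.96, array([ 92., 198.]), array([0.5423, 0.314 , 0.028 ])), (0.89, array([159., 188.]), array([0.5542, 0.2412, 0.028 ]))]
comb_12_mark [(0.73, array([ 57., 185.]), array([0.5718, 0.3181, 0.08  ]))]
rack [(0.94, array([134., 191.]), array([0.5424, 0.279 , 0.    ]))]
cradle [(0.73, array([338., 127.]), array([0.6153, 0.048 , 0.    ]))]
spindle_top [(0.56, array([352., 133.]), array([0.6156, 0.0477, 0.052 ]))]
cradle_seat [(0.93, array([352., 131.]), array([0.6171, 0.0481, 0.0525]))]
```

View pics/w1.png

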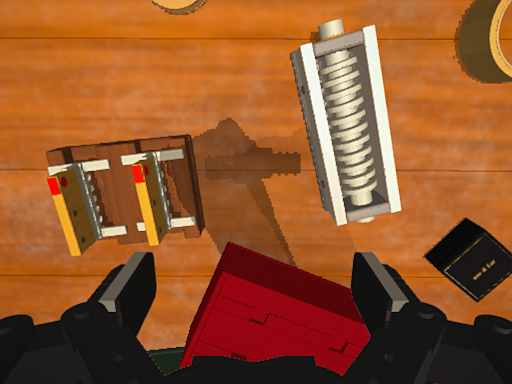

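```bash
python3 - <<'E'
import cv2
a=cv2.imread("pics/w1.png")[140:260,40:200]
cv2.imwrite("pics/w1c.png",cv2.resize(a,(800,600),interpolation=cv2.INTER_CUBIC))
E
```

```text
(no output)
```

View pics/w1c.png

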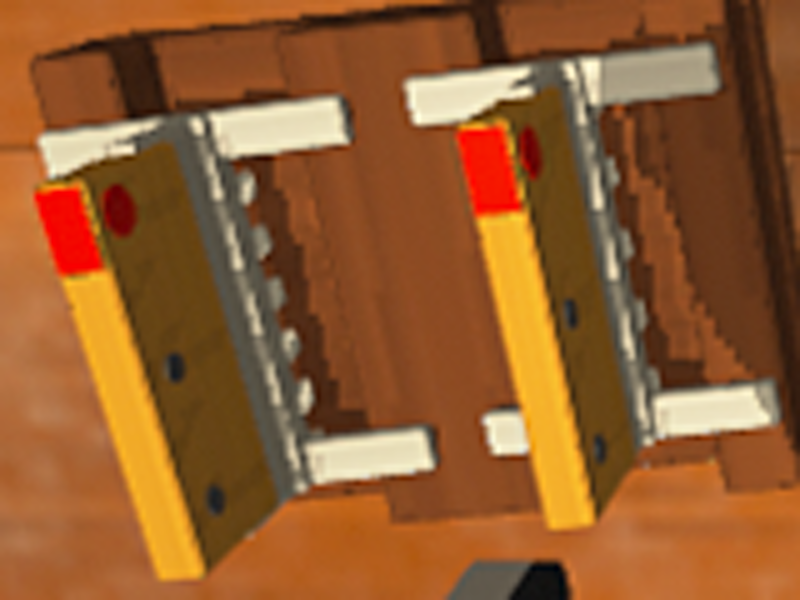

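```bash
python3 - <<'E'
from h import *
d=shot("wrist")
a=ray(d,(52.3,177.4),.08); b=ray(d,(76.4,255),.08)
print("comb",a,b,np.linalg.norm(a-b),(a+b)/2,np.degrees(np.arctan2(*(a-b)[[1,0]])))
P={k:ray(d,p,.0525) for k,p in dict(LTo=(303,45),LTi=(313,43),LBo=(335,224),LBi=(346,222),RTi=(362,27),RTo=(376,25),RBi=(388,212),RBo=(400,209)).items()}
for k,v in P.items(): print(k,v.round(4))
c=sum(P[k] for k in("LTo","LBo","RTo","RBo"))/4; print(c)
for x,y in(("LTo","LBo"),("RTo","RBo"),("RTi","RBi")): v=P[x]-P[y]; print(np.linalg.norm(v),np.degrees(np.arctan2(v[1],v[0])))
print(np.linalg.norm(P["LTo"]-P["RTo"]))
cv2.imwrite("pics/cr.png",cv2.resize(cv2.imread("pics/w1.png")[10:240,270:430],(417,600),interpolation=cv2.INTER_CUBIC))
E
```

```text
comb [0.58276053 0.31481525 0.08      ] [0.50447449 0.30565209 0.08      ] 0.07882047773054823 [0.54361751 0.31023367 0.08      ] 6.675935967388555
LTo [0.6949 0.0867 0.0525]
LTi [0.6965 0.0778 0.0525]
LBo [0.5233 0.0476 0.0525]
LBi [0.5254 0.0364 0.0525]
RTi [0.709  0.0354 0.0525]
RTo [0.7105 0.0233 0.0525]
RBi [ 0.536  -0.006   0.0525]
RBo [ 0.5391 -0.018   0.0525]
[0.61694745 0.0348984  0.0525    ]
0.1760486627386804 12.808433566169764
0.17623581019099155 13.528073335469337
0.17790332497373518 13.459121167544223
0.06527405181779901
```

View pics/cr.png

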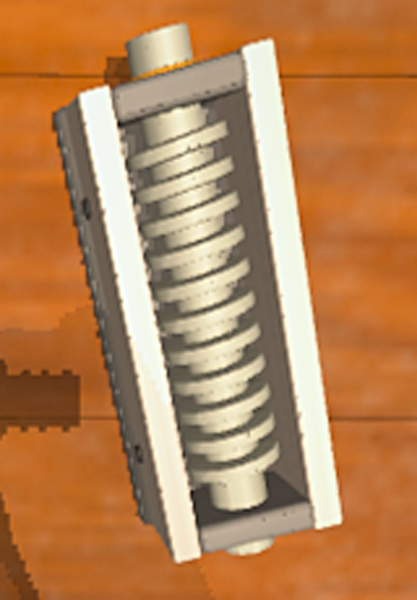

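```bash
python3 - <<'E'
from h import *
s=sense(); print(s["clock"],s["eef_pos"],s["ee_rot"],abs(s["qd"]).max())
d=shot("wrist","pics/w2.png"); e=dict(d)
s1=dict(eef_pos=[0.58040987,0.14003535,0.22543421],ee_rot=np.array([-0.002,1,.001,-.003]))
e["T"]=pose(s1)@np.array(d["T_tool_cam"])
a=ray(e,(52.3,177.4),.08); b=ray(e,(76.4,255),.08)
print("comb",np.linalg.norm(a-b),(a+b)/2,np.degrees(np.arctan2(*(a-b)[[1,0]])))
P=[ray(e,p,.0525) for p in ((300,45.3),(337,225.6),(375.1,25.3),(401,209.5))]
print(sum(P)/4,[np.degrees(np.arctan2(*(P[i]-P[i+1])[[1,0]])) for i in(0,2)],np.linalg.norm(P[0]-P[1]),np.linalg.norm(P[0]-P[2]))
for n,z in [("comb_12",.028),("cradle_seat",.0525)]:
    print(n,[(round(r["conf"],2),np.round(r["centre"]),ray(d,r["centre"],z).round(4)) for r in pinpoint("wrist",n)[:3]])
a=cv2.imread("pics/w1.png");b=cv2.imread("pics/w2.png");print(np.abs(a.astype(int)-b).mean())
E
```

```text
3.0167 [0.58189179 0.13250228 0.23011244] [ 3.01643439e-04  9.99990657e-01 -4.22741361e-03  8.50562400e-04] 0.004875850900039886
comb 0.0780298872743807 [0.54033039 0.3160471  0.08      ] 7.02496027655896
[0.61485086 0.04549325 0.0525    ] [np.float64(14.887955428229395), np.float64(14.839886446831118)] 0.17603296658522796 0.06574725544645896
comb_12 [(0.59, array([156., 195.]), array([0.549 , 0.2386, 0.028 ])), (0.57, array([ 87., 203.]), array([0.54  , 0.3146, 0.028 ]))]
cradle_seat [(0.81, array([343., 134.]), array([0.616 , 0.0456, 0.0525])), (0.61, array([ 85., 204.]), array([0.5478, 0.3039, 0.0525])), (0.16, array([333., 131.]), array([0.6184, 0.0561, 0.0525]))]
17.216683281792534
```

Call:
servo_tool:
  targets: [-4.2,-18.2,0,-7.5,-1,-4.2,-18.2,0,-7.5,-1,-4.2,-18.2,4,-7.5,-1,-4.2,-18.2,8,-7.5,-1,-4.2,-18.2,9,-7.5,-1,-4.2,-18.2,9,-7.5,-1,-4.2,-18.2,9,-7.5,-1,-4.2,-18.2,9,-7.5,-1,-4.2,-18.2,9,-7.5,-1,-4.2,-18.2,9,-7.5,-1]

```text
clock: 4.0
eef_pos: [0.5435, 0.3143, 0.1414]
ee_rot: [-0.0, 0.998, 0.06, 0.002]
contact_force: [0.2, -0.4, -0.3]
finger_gap: 0.0854
gripper_force: 0.0
```

```bash
python3 - <<'E'
from h import *
s=sense(); print(s["clock"],s["eef_pos"],s["ee_rot"].round(4),abs(s["qd"]).max(),s["contact_force"])
d=shot("wrist","pics/w3.png")
hsv=cv2.cvtColor(d["img"],cv2.COLOR_RGB2HSV)
for n in("comb_12","comb_12_mark"):
    print(n,[(round(r["conf"],2),np.round(r["centre"])) for r in pinpoint("wrist",n)[:3]])
E
```

```text
4.0 [0.54353941 0.31428442 0.14140768] [-1.000e-04  9.982e-01  6.010e-02  2.200e-03] 0.005054919030171708 [ 0.19012417 -0.3705327  -0.27340497]
comb_12 [(0.77, array([251., 190.])), (0.72, array([349., 188.]))]
comb_12_mark [(0.8, array([247., 168.]))]
```

View pics/w3.png

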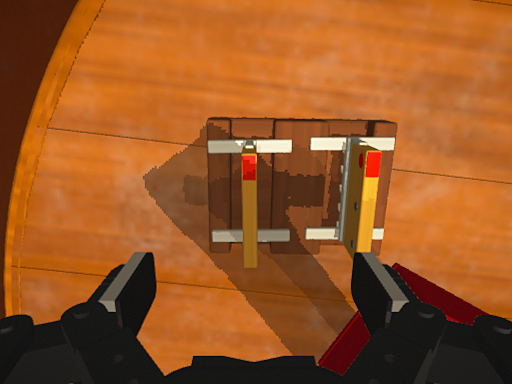

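```bash
python3 - <<'E'
from h import *
s=sense(); d=shot("wrist"); print(d["cx"],d["cy"])
T=pose(s)
a=ray(d,(249.5,154),.08); b=ray(d,(251,267),.08)
print(np.linalg.norm(a-b),(a+b)/2,np.degrees(np.arctan2(*(a-b)[[1,0]])))
print("in tool",(np.linalg.inv(T)@np.append((a+b)/2,1)).round(4),(np.linalg.inv(T)@np.append(a,1)).round(4),(np.linalg.inv(T)@np.append(b,1)).round(4))
E
```

```text
253.19290543307906 193.12564018546453
0.07879800203228494 [0.53955163 0.31666473 0.08      ] 7.522282533168802
in tool [-0.0028 -0.0019  0.0607  1.    ] [ 0.0366 -0.0022  0.0608  1.    ] [-0.0422 -0.0015  0.0606  1.    ]
```

Call:
servo_tool:
  targets: [-0.3,-0.2,3,-0.5,-1,-0.3,-0.2,5,-0.5,-1,-0.3,-0.2,6.9,-0.5,-1,-0.3,-0.2,6.9,-0.5,-1,-0.3,-0.2,6.9,-0.5,-1,-0.3,-0.2,6.9,-0.5,0,-0.3,-0.2,6.9,-0.5,0.3,-0.3,-0.2,6.9,-0.5,0.5,-0.3,-0.2,6.9,-0.5,0.6,-0.3,-0.2,6.9,-0.5,0.7,-0.3,-0.2,6.9,-0.5,0.8,-0.3,-0.2,6.9,-0.5,0.9,-0.3,-0.2,6.9,-0.5,1,-0.3,-0.2,6.9,-0.5,1,-0.3,-0.2,6.9,-0.5,1,-0.3,-0.2,6.9,-0.5,1,-0.3,-0.2,6.9,-0.5,1]
  force: 30

```text
clock: 5.62
eef_pos: [0.5377, 0.3177, 0.0703]
ee_rot: [0.0, 0.998, 0.067, 0.0]
contact_force: [-0.1, -1.9, 2.4]
finger_gap: 0.009
gripper_force: 33.7
```

```bash
python3 - <<'E'
from h import *
s=sense(); print(s["clock"],s["eef_pos"],s["ee_rot"].round(4),s["finger_gap"],s["gripper_force"],s["contact_force"])
E
```

```text
5.6167 [0.53768029 0.31765473 0.07028336] [2.000e-04 9.978e-01 6.660e-02 2.000e-04] 0.008980714803210839 33.71165871620178 [-0.12283128 -1.86115773  2.39179755]
```

Call:
servo_tool:
  targets: [0,0,-1,0,1,0,0,-3,0,1,0,0,-6,0,1,0,0,-10,0,1,0,2,-12,0,1,3.7,19.4,-12,-7,1,3.7,19.4,-12,-7,1,3.7,19.4,-12,-7,1,3.7,19.4,-12,-7,1,3.7,19.4,-12,-7,1,3.7,19.4,-12,-7,1,3.7,19.4,-12,-7,1,3.7,19.4,-12,-7,1,3.7,19.4,-12,-7,1,3.7,19.4,-12,-7,1]

```text
clock: 6.87
eef_pos: [0.5992, 0.133, 0.1903]
ee_rot: [-0.001, 0.992, 0.129, -0.0]
contact_force: [-0.1, -0.9, -1.0]
finger_gap: 0.0086
gripper_force: 33.3
```

```bash
python3 - <<'E'
from h import *
s=sense(); print(s["clock"],s["eef_pos"],s["ee_rot"].round(4),s["finger_gap"],s["gripper_force"],s["contact_force"],s["moment"])
d=shot("wrist","pics/w4.png"); np.savez("w4.npz",T=d["T"])
for n in ("cradle_seat","cradle"): print([(round(r["conf"],2),np.round(r["centre"]),ray(d,r["centre"],.0525 if n!="cradle" else 0).round(4)) for r in pinpoint("wrist",n)[:2]])
E
```

```text
6.8667 [0.59918794 0.13298328 0.19026819] [-5.000e-04  9.916e-01  1.294e-01 -0.000e+00] 0.008557072297932988 33.29664409160614 [-0.10326435 -0.89491396 -1.0014307 ] [ 0.01878443  0.07350581 -0.02212128]
[(0.55, array([352., 185.]), array([0.6166, 0.0479, 0.0525]))]
[(0.63, array([339., 174.]), array([0.6144, 0.0462, 0.    ]))]
```

View pics/w4.png

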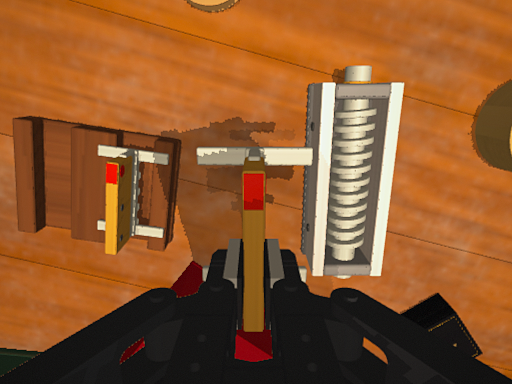

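```bash
python3 - <<'E'
from h import *
d=shot("wrist"); s=sense(); d["T"]=np.load("w4.npz")["T"]
im=cv2.imread("pics/w4.png"); m=(im.min(2)>205)
# edges of white runs per row
E={k:[] for k in range(4)}
for r in range(105,262,4):
    xs=np.where(np.diff(m[r,300:420].astype(int)))[0]+300.5+.5
    runs=[(a,b) for a,b in zip(xs[::2],xs[1::2]) if 7<=b-a<=20]
    if len(runs)>=2:
        for k,v in enumerate((*runs[0],*runs[-1])): E[k].append((v,r))
for k in E:
    p=np.array(E[k]); 
    if len(p)<5: print(k,len(p)); continue
    c=np.polyfit(p[:,1],p[:,0],1); res=p[:,0]-np.polyval(c,p[:,1]); g=abs(res)<1.5; c=np.polyfit(p[g,1],p[g,0],1)
    A=ray(d,(np.polyval(c,90),90),.0525); B=ray(d,(np.polyval(c,270),270),.0525); v=A-B
    n=np.array([-v[1],v[0]])/np.hypot(*v[:2])
    print(k,len(p),g.sum(),np.degrees(np.arctan2(v[1],v[0])).round(2),"lat offset of (.615,.0455):",(n@(np.array([.615,.0455])-A[:2])).round(4))
E
```

```text
0 26 26 15.33 lat offset of (.615,.0455): -0.0317
1 26 26 14.75 lat offset of (.615,.0455): -0.0229
2 26 26 14.88 lat offset of (.615,.0455): 0.0231
3 26 26 15.23 lat offset of (.615,.0455): 0.0325
```

Call:
servo_tool:
  targets: [-0.7,8.9,0,0,1,-0.7,8.9,0,0,1,-0.7,8.9,2,0,1,-0.7,8.9,5,0,1,-0.7,8.9,7,0,1,-0.7,8.9,8,0,1,-0.7,8.9,8,0,1,-0.7,8.9,8,0,1,-0.7,8.9,8,0,1]

```text
clock: 7.82
eef_pos: [0.617, 0.0435, 0.1119]
ee_rot: [-0.0, 0.992, 0.128, 0.002]
contact_force: [0.3, 0.1, -1.5]
finger_gap: 0.0085
gripper_force: 33.3
```

```bash
cat > st.py <<'E'
from h import *
s=sense(); print(round(s["clock"],2),(s["eef_pos"]*1000).round(2),s["ee_rot"].round(4),"F",s["contact_force"].round(2),"M",s["moment"].round(3),"gap",round(s["finger_gap"]*1000,2),round(s["gripper_force"],1))
a=np.radians(15); v=s["eef_pos"][:2]-[.615,.0455]; print("cradle x,y mm",(1000*v@[np.cos(a),np.sin(a)]).round(2),(1000*v@[-np.sin(a),np.cos(a)]).round(2))
E
python3 st.py
```

```text
7.82 [617.02  43.48 111.91] [-1.000e-04  9.918e-01  1.279e-01  1.700e-03] F [ 0.31  0.12 -1.54] M [ 0.023 -0.068 -0.04 ] gap 8.52 33.3
cradle x,y mm 1.43 -2.47
```

Call:
servo_tool:
  targets: [0,-0.2,0.4,-0.3,1,0,-0.2,0.8,-0.3,1,0,-0.2,0.9,-0.3,1,0,-0.2,1.0,-0.3,1,0,-0.2,1.1,-0.3,1,0,-0.2,1.1,-0.3,1]

```text
clock: 8.32
eef_pos: [0.6152, 0.0446, 0.0998]
ee_rot: [0.0, 0.992, 0.13, 0.0]
contact_force: [-2.3, -1.0, 3.1]
finger_gap: 0.0089
gripper_force: 33.9
```

```bash
python3 st.py
```

```text
8.32 [615.2   44.59  99.81] [1.000e-04 9.915e-01 1.301e-01 1.000e-04] F [-2.34 -1.03  3.15] M [-0.086  0.47  -0.049] gap 8.88 33.9
cradle x,y mm -0.04 -0.93
```

Call:
servo_tool:
  targets: [-0.1,0,0,0,1,-0.2,0,0,0,1,-0.2,0,0,0,1]

```text
clock: 8.57
eef_pos: [0.6148, 0.0445, 0.1001]
ee_rot: [-0.0, 0.991, 0.13, 0.002]
contact_force: [1.5, 0.9, 2.2]
finger_gap: 0.0089
gripper_force: 33.7
```

```bash
python3 st.py
```

```text
8.57 [614.82  44.49 100.09] [-2.000e-04  9.915e-01  1.301e-01  2.000e-03] F [1.55 0.9  2.24] M [ 0.128 -0.348  0.026] gap 8.89 33.7
cradle x,y mm -0.44 -0.93
```

Call:
servo_tool:
  targets: [-0.1,0,0,0,1,-0.2,0,0,0,1,-0.2,0,0,0,1,-0.2,0,0,0,1]

```text
clock: 8.9
eef_pos: [0.6123, 0.0438, 0.0997]
ee_rot: [-0.0, 0.992, 0.13, 0.001]
contact_force: [2.3, 0.3, 3.3]
finger_gap: 0.0087
gripper_force: 33.9
```

```bash
python3 st.py
```

```text
8.9 [612.32  43.76  99.71] [-1.000e-04  9.915e-01  1.301e-01  1.200e-03] F [2.32 0.34 3.34] M [ 0.186 -0.681  0.007] gap 8.67 33.9
cradle x,y mm -3.04 -0.99
```

Call:
servo_tool:
  targets: [-0.1,0,0,0,1,-0.2,0,0,0,1,-0.2,0,0,0,1]

```text
clock: 9.15
eef_pos: [0.6087, 0.0429, 0.0983]
ee_rot: [-0.0, 0.992, 0.13, -0.001]
contact_force: [1.9, 1.0, -0.1]
finger_gap: 0.0089
gripper_force: 33.5
```

```bash
python3 st.py
```

```text
9.15 [608.68  42.87  98.34] [-0.000e+00  9.915e-01  1.301e-01 -7.000e-04] F [ 1.86  1.02 -0.12] M [ 0.212 -0.638  0.028] gap 8.91 33.5
cradle x,y mm -6.78 -0.9
```

Call:
servo_tool:
  targets: [0.05,0,0.1,0,1,0.05,0,0.2,0,1,0.05,0,0.2,0,1]

```text
clock: 9.4
eef_pos: [0.6091, 0.043, 0.0961]
ee_rot: [-0.0, 0.991, 0.13, -0.001]
contact_force: [1.9, 0.7, -1.9]
finger_gap: 0.0085
gripper_force: 33.3
```

```bash
python3 st.py
```

```text
9.4 [609.08  43.03  96.08] [-0.      0.9915  0.1301 -0.001 ] F [ 1.92  0.72 -1.89] M [ 0.139 -0.45  -0.036] gap 8.51 33.3
cradle x,y mm -6.36 -0.85
```

Call:
servo_tool:
  targets: [0.05,0,0.1,0,1,0.05,0,0.2,0,1,0.05,0,0.2,0,1,0.05,0,0.2,0,1]

```text
clock: 9.73
eef_pos: [0.6097, 0.0429, 0.0948]
ee_rot: [0.0, 0.992, 0.13, -0.001]
contact_force: [0.5, 0.3, -0.4]
finger_gap: 0.0089
gripper_force: 33.5
```

```bash
python3 st.py
```

```text
9.73 [609.65  42.9   94.75] [ 2.000e-04  9.915e-01  1.300e-01 -9.000e-04] F [ 0.49  0.27 -0.45] M [-0.017  0.031  0.04 ] gap 8.88 33.5
cradle x,y mm -5.84 -1.13
```

Call:
servo_tool:
  targets: [0.02,0,0.07,0,1,0.02,0,0.07,0,1,0.02,0,0.07,0,1]

```text
clock: 9.98
eef_pos: [0.6098, 0.0428, 0.0944]
ee_rot: [0.0, 0.992, 0.13, -0.001]
contact_force: [-2.8, -1.3, 2.8]
finger_gap: 0.0086
gripper_force: 33.8
```

```bash
python3 st.py
```

```text
9.98 [609.81  42.82  94.43] [ 4.000e-04  9.915e-01  1.300e-01 -9.000e-04] F [-2.76 -1.3   2.78] M [-0.21   0.44   0.086] gap 8.6 33.8
cradle x,y mm -5.71 -1.25
```

Call:
servo_tool:
  targets: [-0.03,0,-0.05,0,1,-0.03,0,-0.05,0,0.6,-0.03,0,-0.05,0,0.3,-0.03,0,-0.05,0,0,-0.03,0,-0.05,0,0,-0.03,0,-0.05,0,0,-0.03,0,-2,0,0,-0.03,0,-5,0,0,-0.03,0,-6,0,0,-0.03,0,-6,0,0,-0.03,0,-6,0,0]

```text
clock: 10.9
eef_pos: [0.6106, 0.0434, 0.1546]
ee_rot: [0.0, 0.991, 0.13, 0.001]
contact_force: [1.1, -0.7, 0.1]
finger_gap: 0.0428
gripper_force: 0.0
```

```bash
python3 st.py; python3 - <<'E'
from h import *
d=shot("wrist","pics/w5.png")
E
```

```text
10.9 [610.56  43.38 154.6 ] [1.000e-04 9.915e-01 1.301e-01 6.000e-04] F [ 1.07 -0.71  0.13] M [ 0.042 -0.013 -0.023] gap 42.83 0.0
cradle x,y mm -4.84 -0.9
```

View pics/w5.png

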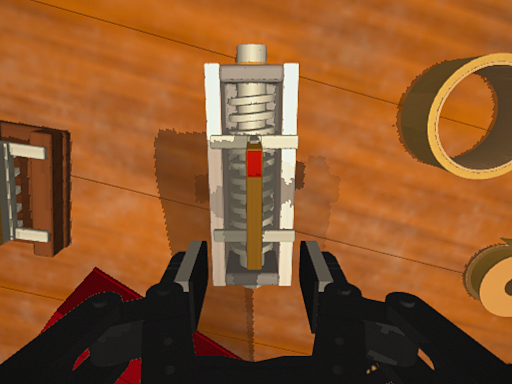

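```bash
python3 - <<'E'
from h import *
s=sense(); d=shot("wrist"); im=cv2.imread("pics/w5.png").astype(int)
b,g,r=im[...,0],im[...,1],im[...,2]
m=((r-b>90)); sub=m[120:300,240:272]; 
red=(r>180)&(g<60); ys,xs=np.where(red[120:300,230:280]); print("red rows",ys.min()+120,ys.max()+120,xs.min()+230,xs.max()+230)
Ti=np.linalg.inv(pose(s))
for z in (.1045,):
  for p in ((254.5,150),(255,269),(254.5,163)): print(p,(Ti@np.append(ray(d,p,z),1)).round(4)[:3])
for r_ in range(258,275,2): print(r_,im[r_,255][::-1],end=" ")
E
```

```text
red rows 151 174 247 260
(254.5, 150) [0.0412 0.0008 0.0488]
(255, 269) [-0.0371  0.0011  0.0489]
(254.5, 163) [0.0334 0.0008 0.0488]
258 [136  91  26] 260 [135  89  24] 262 [136  89  24] 264 [135  89  24] 266 [134  89  24] 268 [135  88  20] 270 [66 60 51] 272 [69 63 56] 274 [88 80 71]
```

Call:
servo_tool:
  targets: [3.2,0.1,0,0,1,3.2,0.1,0,0,1,3.2,0.1,0,0,1,3.2,0.1,0,0,1,3.2,0.1,0,0,1,3.2,0.1,0.5,0,1,3.2,0.1,1.5,0,1,3.2,0.1,2.1,0,1,3.2,0.1,2.1,0,1,3.2,0.1,2.1,0,1]

```text
clock: 11.83
eef_pos: [0.6407, 0.0502, 0.1324]
ee_rot: [0.0, 0.992, 0.13, -0.001]
contact_force: [0.1, -0.6, 0.2]
finger_gap: -0.0001
gripper_force: 0.0
```

```bash
python3 st.py
```

```text
11.83 [640.67  50.22 132.41] [ 1.000e-04  9.915e-01  1.301e-01 -1.000e-03] F [ 0.12 -0.63  0.21] M [0.001 0.012 0.017] gap -0.08 0.0
cradle x,y mm 26.02 -2.09
```

Call:
servo_tool:
  targets: [0.1,0,0.1,0,1,0.1,0,0.2,0,1,0.1,0,0.3,0,1,0.1,0,0.35,0,1]

```text
clock: 12.17
eef_pos: [0.6425, 0.0509, 0.13]
ee_rot: [0.0, 0.991, 0.13, 0.0]
contact_force: [0.0, 0.2, 0.3]
finger_gap: 0.0001
gripper_force: 0.0
```

```bash
python3 st.py
```

```text
12.17 [642.52  50.88 129.98] [0.000e+00 9.915e-01 1.301e-01 2.000e-04] F [0.03 0.23 0.33] M [0.01  0.017 0.005] gap 0.15 0.0
cradle x,y mm 27.98 -1.93
```

Call:
servo_tool:
  targets: [0,0,0.05,0,1,0,0,0.1,0,1,0,0,0.12,0,1]

```text
clock: 12.42
eef_pos: [0.6424, 0.0508, 0.1287]
ee_rot: [0.0, 0.992, 0.13, -0.0]
contact_force: [0.2, 0.3, 0.1]
finger_gap: -0.0
gripper_force: 0.0
```

```bash
python3 st.py
```

```text
12.42 [642.4   50.82 128.66] [ 0.      0.9915  0.1301 -0.    ] F [0.18 0.27 0.05] M [ 0.021  0.02  -0.027] gap -0.04 0.0
cradle x,y mm 27.84 -1.95
```

Call:
servo_tool:
  targets: [0,0,0.05,0,1,0,0,0.1,0,1,0,0,0.1,0,1]

```text
clock: 12.67
eef_pos: [0.6423, 0.0508, 0.1275]
ee_rot: [0.0, 0.992, 0.13, -0.0]
contact_force: [-0.8, -0.6, -0.1]
finger_gap: -0.0001
gripper_force: 0.0
```

```bash
python3 st.py
```

```text
12.67 [642.35  50.79 127.55] [ 0.000e+00  9.915e-01  1.301e-01 -1.000e-04] F [-0.76 -0.55 -0.11] M [-0.025 -0.091 -0.017] gap -0.14 0.0
cradle x,y mm 27.78 -1.97
```

Call:
servo_tool:
  targets: [0,0,0.05,0,1,0,0,0.1,0,1,0,0,0.1,0,1]

```text
clock: 12.92
eef_pos: [0.6423, 0.0508, 0.1266]
ee_rot: [0.0, 0.991, 0.13, -0.0]
contact_force: [-0.2, -0.0, -0.6]
finger_gap: 0.0004
gripper_force: 0.0
```

```bash
python3 st.py
```

```text
12.92 [642.33  50.8  126.56] [ 0.000e+00  9.915e-01  1.301e-01 -1.000e-04] F [-0.17 -0.03 -0.57] M [-0.004  0.008 -0.043] gap 0.35 0.0
cradle x,y mm 27.77 -1.95
```

Call:
servo_tool:
  targets: [0,0,0.05,0,1,0,0,0.1,0,1,0,0,0.1,0,1]

```text
clock: 13.17
eef_pos: [0.6423, 0.0508, 0.1256]
ee_rot: [0.0, 0.991, 0.13, -0.0]
contact_force: [0.2, 1.2, 0.6]
finger_gap: 0.0004
gripper_force: 0.0
```

```bash
python3 st.py
```

```text
13.17 [642.32  50.81 125.55] [ 0.000e+00  9.915e-01  1.301e-01 -1.000e-04] F [0.17 1.24 0.57] M [ 0.034  0.023 -0.036] gap 0.4 0.0
cradle x,y mm 27.76 -1.95
```

```bash
python3 - <<'E'
from h import *
shot("wrist","pics/w6.png"); shot("scene","pics/s6.png")
a=cv2.imread("pics/w6.png")[30:380,150:370]; b=cv2.imread("pics/s6.png")[160:270,215:330]
cv2.imwrite("pics/f.png",cv2.hconcat([cv2.resize(a,(377,600)),cv2.resize(b,(420,402)) if 0 else cv2.copyMakeBorder(cv2.resize(b,(420,402),interpolation=cv2.INTER_CUBIC),0,198,0,0,0)]))
E
```

```text
(no output)
```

View pics/f.png

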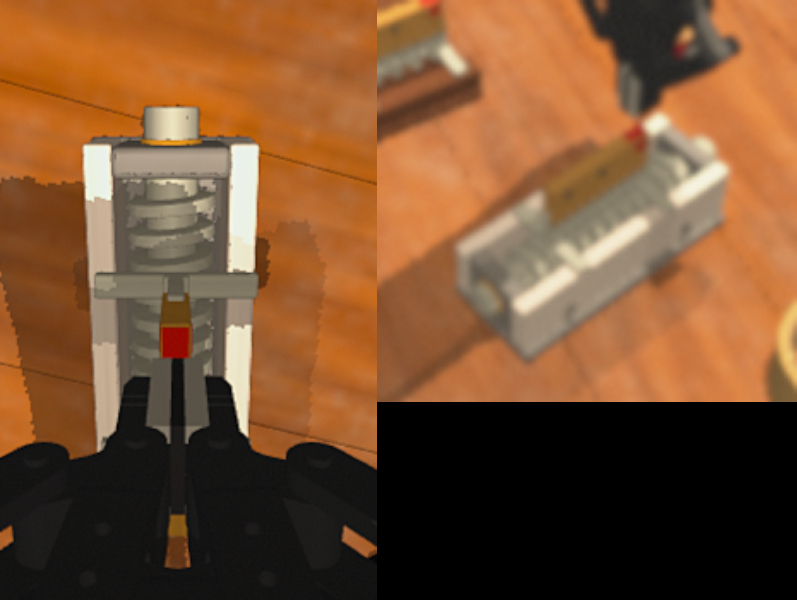

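```bash
python3 - <<'E'
from h import *
d=shot("scene")
for z in (.095,.1,.105,.11,.115): print(z,np.round(proj(d,[.6423,.0508,z]),1))
E
```

```text
0.095 [284.4 198.7]
0.1 [284.5 197.2]
0.105 [284.6 195.8]
0.11 [284.8 194.3]
0.115 [284.9 192.8]
```

Call:
servo_tool:
  targets: [0,0,0.05,0,1,0,0,0.1,0,1,0,0,0.15,0,1,0,0,0.15,0,1]

```text
clock: 13.65
eef_pos: [0.6423, 0.0508, 0.124]
ee_rot: [0.0, 0.991, 0.13, -0.0]
contact_force: [-1.0, 0.3, -0.1]
finger_gap: 0.0001
gripper_force: 0.0
```

```bash
python3 st.py
```

```text
13.65 [642.29  50.81 124.03] [ 0.000e+00  9.915e-01  1.301e-01 -1.000e-04] F [-0.96  0.34 -0.15] M [ 0.073 -0.025 -0.041] gap 0.06 0.0
cradle x,y mm 27.73 -1.94
```

Call:
servo_tool:
  targets: [0,0,0.05,0,1,0,0,0.1,0,1,0,0,0.15,0,1,0,0,0.2,0,1]

```text
clock: 13.98
eef_pos: [0.6424, 0.0508, 0.1221]
ee_rot: [0.0, 0.992, 0.13, -0.0]
contact_force: [-0.3, -0.1, -0.2]
finger_gap: 0.0002
gripper_force: 0.0
```

```bash
python3 st.py
```

```text
13.98 [642.39  50.8  122.1 ] [ 0.      0.9915  0.1301 -0.    ] F [-0.3  -0.08 -0.18] M [ 0.041 -0.004 -0.015] gap 0.17 0.0
cradle x,y mm 27.83 -1.97
```

Call:
servo_tool:
  targets: [0,0,0.05,0,1,0,0,0.1,0,1,0,0,0.15,0,1,0,0,0.15,0,1]

```text
clock: 14.32
eef_pos: [0.6423, 0.0508, 0.1205]
ee_rot: [0.0, 0.992, 0.13, -0.0]
contact_force: [0.7, 0.3, 0.5]
finger_gap: -0.0002
gripper_force: 0.0
```

```bash
python3 st.py
```

```text
14.32 [642.31  50.79 120.51] [ 0.000e+00  9.915e-01  1.301e-01 -1.000e-04] F [0.72 0.31 0.45] M [ 0.036 -0.017  0.012] gap -0.21 0.0
cradle x,y mm 27.75 -1.95
```

Call:
servo_tool:
  targets: [0,0,0.05,0,1,0,0,0.1,0,1,0,0,0.15,0,1,0,0,0.15,0,1]

```text
clock: 14.65
eef_pos: [0.6423, 0.0508, 0.119]
ee_rot: [0.0, 0.991, 0.13, -0.0]
contact_force: [0.3, 0.7, -0.6]
finger_gap: 0.0001
gripper_force: 0.0
```

```bash
python3 st.py
```

```text
14.65 [642.33  50.78 119.01] [ 0.000e+00  9.915e-01  1.301e-01 -1.000e-04] F [ 0.29  0.75 -0.57] M [-0.015  0.009 -0.01 ] gap 0.13 0.0
cradle x,y mm 27.77 -1.98
```

Call:
servo_tool:
  targets: [0,0,0.05,0,1,0,0,0.1,0,1,0,0,0.15,0,1,0,0,0.15,0,1]

```text
clock: 14.98
eef_pos: [0.6423, 0.0508, 0.1175]
ee_rot: [0.0, 0.992, 0.13, -0.0]
contact_force: [0.1, -0.0, 0.1]
finger_gap: -0.0001
gripper_force: 0.0
```

```bash
python3 st.py
```

```text
14.98 [642.3   50.78 117.5 ] [ 0.000e+00  9.915e-01  1.301e-01 -2.000e-04] F [ 0.05 -0.05  0.05] M [-0.008  0.069  0.046] gap -0.1 0.0
cradle x,y mm 27.74 -1.96
```

```bash
python3 - <<'E'
from h import *
d=shot("wrist","pics/w7.png"); im=d["img"].astype(int)
red=(im[...,0]>130)&(im[...,1]<50)&(im[...,2]<60); red[:, :200]=0; red[:,320:]=0; red[330:]=0
ys,xs=np.where(red); print(ys.min(),ys.max(),xs.min(),xs.max(),len(ys))
a=np.radians(15); u=np.array([np.cos(a),np.sin(a)]); n=np.array([-u[1],u[0]])
c=np.array([.615,.0455])-.0028*u-.0019*n
for x,z in((.04,.1045),(.022,.1045),(.022,.0945),(.04,.1)): print(x,z,np.round(proj(d,[*(c+x*u),z]),1))
T=pose(sense())
for q in((0.011,0,.025),(0.011,0,.012),(0,0,.025)): print("tip",q,np.round(proj(d,(T@np.append(q,1))[:3]),1))
print([(int(r),im[r,253].tolist()) for r in range(185,270,5)])
E
```

```text
227 238 244 260 192
0.04 0.1045 [253.1 223.8]
0.022 0.1045 [253.2 255.6]
0.022 0.0945 [253.1 247. ]
0.04 0.1 [253.1 220.5]
tip (0.011, 0, 0.025) [253.2 212.7]
tip (0.011, 0, 0.012) [253.2 221.7]
tip (0, 0, 0.025) [253.2 231.4]
[(185, [93, 87, 72]), (190, [132, 124, 104]), (195, [89, 83, 70]), (200, [89, 83, 70]), (205, [87, 81, 68]), (210, [106, 80, 46]), (215, [101, 67, 18]), (220, [97, 63, 17]), (225, [130, 90, 25]), (230, [148, 11, 2]), (235, [147, 9, 2]), (240, [12, 19, 18]), (245, [18, 18, 15]), (250, [16, 15, 15]), (255, [17, 19, 17]), (260, [16, 15, 15]), (265, [18, 17, 17])]
```

Call:
servo_tool:
  targets: [0,0,0.05,0,1,0,0,0.1,0,1,0,0,0.15,0,1,0,0,0.15,0,1]

```text
clock: 15.37
eef_pos: [0.6423, 0.0508, 0.116]
ee_rot: [0.0, 0.992, 0.13, -0.0]
contact_force: [0.8, -0.8, -0.6]
finger_gap: -0.0001
gripper_force: 0.0
```

```bash
python3 st.py
```

```text
15.37 [642.32  50.77 116.04] [ 0.000e+00  9.915e-01  1.301e-01 -1.000e-04] F [ 0.76 -0.83 -0.61] M [ 0.068 -0.011 -0.021] gap -0.15 0.0
cradle x,y mm 27.76 -1.98
```

Call:
servo_tool:
  targets: [0,0,0.05,0,1,0,0,0.1,0,1,0,0,0.15,0,1,0,0,0.15,0,1]

```text
clock: 15.7
eef_pos: [0.6423, 0.0508, 0.1145]
ee_rot: [-0.0, 0.992, 0.13, -0.0]
contact_force: [0.2, -0.1, -0.2]
finger_gap: -0.0003
gripper_force: 0.0
```

```bash
python3 st.py; python3 - <<'E'
from h import *
d=shot("wrist","pics/w8.png"); im=d["img"].astype(int)
print([(int(r),im[r,253].tolist()) for r in range(215,250,3)])
E
```

```text
15.7 [642.3   50.81 114.5 ] [-0.000e+00  9.915e-01  1.301e-01 -2.000e-04] F [ 0.22 -0.11 -0.16] M [ 0.004 -0.024  0.04 ] gap -0.25 0.0
cradle x,y mm 27.74 -1.94
[(215, [100, 67, 19]), (218, [101, 67, 20]), (221, [101, 67, 18]), (224, [98, 64, 17]), (227, [125, 86, 22]), (230, [152, 0, 0]), (233, [147, 12, 1]), (236, [148, 7, 2]), (239, [30, 17, 16]), (242, [17, 15, 15]), (245, [17, 16, 16]), (248, [17, 16, 14])]
```

Call:
servo_tool:
  targets: [0,0,0.05,0,1,0,0,0.1,0,1,0,0,0.15,0,1,0,0,0.15,0,1]

```text
clock: 16.08
eef_pos: [0.6423, 0.0508, 0.113]
ee_rot: [0.0, 0.992, 0.13, -0.0]
contact_force: [0.0, 0.3, -0.1]
finger_gap: 0.0001
gripper_force: 0.0
```

```bash
python3 st.py
```

```text
16.08 [642.27  50.79 113.  ] [ 0.000e+00  9.915e-01  1.301e-01 -2.000e-04] F [ 0.04  0.25 -0.14] M [-0.013 -0.007 -0.076] gap 0.13 0.0
cradle x,y mm 27.71 -1.95
```

Call:
servo_tool:
  targets: [0,0,0.05,0,1,0,0,0.1,0,1,0,0,0.15,0,1,0,0,0.15,0,1]

```text
clock: 16.42
eef_pos: [0.6423, 0.0508, 0.1115]
ee_rot: [0.0, 0.992, 0.13, -0.0]
contact_force: [0.0, -0.0, -0.3]
finger_gap: -0.0002
gripper_force: 0.0
```

```bash
python3 st.py
```

```text
16.42 [642.3   50.76 111.52] [ 0.000e+00  9.915e-01  1.301e-01 -1.000e-04] F [ 0.   -0.02 -0.3 ] M [-0.012  0.028  0.029] gap -0.17 0.0
cradle x,y mm 27.73 -1.99
```

Call:
servo_tool:
  targets: [0,0,0.05,0,1,0,0,0.1,0,1,0,0,0.15,0,1,0,0,0.15,0,1]

```text
clock: 16.75
eef_pos: [0.6423, 0.0508, 0.11]
ee_rot: [0.0, 0.991, 0.13, -0.0]
contact_force: [-0.8, -0.3, -0.3]
finger_gap: -0.0002
gripper_force: 0.0
```

```bash
python3 st.py
```

```text
16.75 [642.32  50.79 110.04] [ 0.000e+00  9.915e-01  1.301e-01 -1.000e-04] F [-0.79 -0.33 -0.32] M [0.037 0.039 0.017] gap -0.19 0.0
cradle x,y mm 27.75 -1.96
```

```bash
python3 - <<'E'
from h import *
def asc(im,r0,r1,c0,c1):
    for r in range(r0,r1):
        o=""
        for c in range(c0,c1):
            R_,G,B=map(int,im[r,c])
            o+= "#" if max(R_,G,B)<75 else "R" if R_>110 and G<60 else "Y" if R_-B>60 and G>80 and R_<200 and R_-G<70 else "w" if R_-B<40 and R_>150 else "g" if R_-B<35 else "."
        print(r,o)
d=shot("scene"); print("scene",np.round(proj(d,[.6423,.0508,.1045]),1)); asc(d["img"],178,212,262,305)
w=shot("wrist"); print("wrist"); asc(w["img"],205,262,225,282)
E
```

```text
scene [284.6 195.9]
178 ................Y.###############.YYYYggg#g
179 ................Y.###############.YYY.ggg##
180 ...................##############..YYggg###
181 .................Y.###############..g######
182 ...................gg######################
183 ..................Y.gg#####################
184 ..................Y.gg####################.
185 ..................Yggg##################..Y
186 ..................Yggggg#############...YY.
187 ..................Ygggggg#########...YYY...
188 ..................Ygggggg#######..YYY......
189 ..................Ygggggg#####..YY.........
190 ..................Y.ggggg#####.Y...........
191 ..................Y.ggggg####g.............
192 ..................Y.ggggg####g.............
193 ..................Y.ggggg##ggw.............
194 ..................YY.gggg#ggw..............
195 ...................YY.gggg.................
196 ....................YY........www..........
197 ...................YYYYY..Y..wggww.........
198 ..........YY.....YYYYYY...Y..ggggwww..Y....
199 .....YYYYYYYYYYYYYYYYYY...Y..ggggggww......
200 ....YYYYYYYYYYYYYYYY
[... 3391 characters left out ...]
ggggg############g
251 #############gggggggggggg########ggggggggggg#############
252 #############gggggggggggg########gggggggggggg############
253 #############gggggggggggg########gggggggggggg############
254 #############gggggggggggg########gggggggggggg############
255 #############gggggggggggg########gggggggggggg############
256 #############gggggggggggg########gggggggggggg############
257 #############gggggggggggg########gggggggggggg############
258 #############gggggggggggg########gggggggggggg############
259 ############ggggggggggggg########gggggggggggg############
260 ############ggggggggggggg########gggggggggggg############
261 ############ggggggggggggg########gggggggggggg############
```

Call:
servo_tool:
  targets: [0,0,0.05,0,1,0,0,0.1,0,1,0,0,0.1,0,1]

```text
clock: 17.1
eef_pos: [0.6423, 0.0508, 0.1091]
ee_rot: [0.0, 0.992, 0.13, -0.0]
contact_force: [0.1, 0.7, -0.5]
finger_gap: -0.0001
gripper_force: 0.0
```

```bash
python3 st.py
```

```text
17.1 [642.32  50.8  109.06] [ 0.000e+00  9.915e-01  1.301e-01 -1.000e-04] F [ 0.11  0.7  -0.46] M [ 0.016 -0.02  -0.016] gap -0.11 0.0
cradle x,y mm 27.76 -1.95
```

Call:
servo_tool:
  targets: [0,0,0.05,0,1,0,0,0.1,0,1,0,0,0.13,0,1,0,0,0.13,0,1]

```text
clock: 17.43
eef_pos: [0.6423, 0.0508, 0.1077]
ee_rot: [0.0, 0.992, 0.13, -0.0]
contact_force: [0.1, 0.1, -0.0]
finger_gap: 0.0004
gripper_force: 0.0
```

```bash
python3 st.py
```

```text
17.43 [642.32  50.76 107.73] [ 0.000e+00  9.915e-01  1.301e-01 -1.000e-04] F [ 0.08  0.15 -0.01] M [-0.     0.023  0.007] gap 0.39 0.0
cradle x,y mm 27.75 -1.99
```

Call:
servo_tool:
  targets: [0,0,0.05,0,1,0,0,0.1,0,1,0,0,0.13,0,1,0,0,0.13,0,1]

```text
clock: 17.77
eef_pos: [0.6423, 0.0508, 0.1065]
ee_rot: [-0.0, 0.992, 0.13, -0.0]
contact_force: [-0.0, -0.7, -0.0]
finger_gap: 0.0004
gripper_force: 0.0
```

```bash
python3 st.py
```

```text
17.77 [642.33  50.82 106.48] [-0.000e+00  9.915e-01  1.301e-01 -1.000e-04] F [-0.03 -0.72 -0.02] M [-0.007 -0.022 -0.008] gap 0.35 0.0
cradle x,y mm 27.77 -1.94
```

Call:
servo_tool:
  targets: [0,0,0.05,0,1,0,0,0.1,0,1,0,0,0.13,0,1,0,0,0.13,0,1]

```text
clock: 18.1
eef_pos: [0.6423, 0.0508, 0.1052]
ee_rot: [-0.0, 0.991, 0.13, -0.0]
contact_force: [-0.3, -0.8, -0.3]
finger_gap: -0.0
gripper_force: 0.0
```

```bash
python3 st.py
```

```text
18.1 [642.33  50.84 105.16] [-0.000e+00  9.915e-01  1.301e-01 -1.000e-04] F [-0.29 -0.84 -0.27] M [-0.011 -0.004 -0.037] gap -0.01 0.0
cradle x,y mm 27.78 -1.91
```

```bash
python3 - <<'E'
from h import *
d=shot("scene"); im=d["img"]
for r in range(186,206,1):
    print(r," ".join("%3d,%3d,%3d"%tuple(im[r,c]) for c in range(278,294,2)))
w=shot("wrist")["img"]; print([(r,w[r,253].tolist()) for r in range(225,245,2)])
for r in (232,236,240,246): print(r,[w[r,c].tolist() for c in range(238,270,4)])
E
```

```text
186 216,132, 74 140, 98, 70 101, 93, 79  66, 63, 56  43, 42, 39  37, 37, 35  41, 39, 37  42, 39, 38
187 215,131, 72 138, 97, 70  94, 86, 75  78, 73, 65  51, 49, 44  38, 37, 35  38, 37, 34  40, 38, 36
188 212,128, 71 134, 96, 70  92, 85, 73  96, 89, 77  67, 62, 56  40, 40, 37  39, 39, 36  40, 39, 36
189 209,125, 69 129, 95, 72  93, 85, 74 107, 99, 85  78, 73, 64  42, 41, 38  41, 40, 38  46, 43, 39
190 206,122, 66 131, 97, 73  95, 87, 75 111,103, 88  82, 77, 67  38, 36, 34  40, 39, 37  73, 63, 52
191 208,122, 64 143,103, 76  97, 88, 76 114,106, 91  81, 76, 66  42, 40, 37  43, 41, 38 117,101, 82
192 211,125, 66 157,108, 78  98, 88, 76 115,106, 91  78, 73, 63  41, 41, 39  51, 50, 45 158,142,118
193 212,124, 66 166,114, 80  99, 88, 75 113,104, 90  75, 70, 61  42, 41, 39  65, 63, 56 183,171,143
194 212,126, 70 171,117, 82 102, 90, 75 112,104, 89  72, 67, 58  43, 40, 37  89, 84, 73 189,176,149
195 212,128, 74 176,117, 79 111, 92, 74 113,104, 90  71, 66, 58  57, 51, 44 116,107, 91 182,167,143
196 210,130, 77 187,122, 76 128, 98, 73 115,103, 88  75, 66, 57  84, 67, 53 136,121,102 160,146,125

[... 892 characters left out ...]
131,111
[(225, [101, 67, 20]), (227, [101, 67, 20]), (229, [97, 64, 16]), (231, [96, 64, 18]), (233, [99, 64, 19]), (235, [127, 87, 25]), (237, [137, 37, 9]), (239, [31, 15, 16]), (241, [18, 19, 18]), (243, [19, 16, 16])]
232 [[122, 114, 95], [99, 71, 42], [96, 64, 18], [99, 66, 20], [99, 65, 18], [94, 63, 17], [105, 83, 60], [104, 98, 80]]
236 [[111, 103, 87], [106, 60, 8], [128, 80, 21], [127, 80, 21], [128, 81, 23], [129, 82, 22], [107, 65, 24], [92, 85, 71]]
240 [[89, 82, 69], [88, 83, 72], [86, 85, 73], [41, 43, 38], [11, 17, 17], [92, 90, 77], [88, 83, 71], [89, 82, 70]]
246 [[94, 87, 73], [88, 81, 69], [88, 81, 69], [27, 25, 25], [16, 14, 12], [96, 88, 75], [89, 82, 70], [88, 81, 69]]
```

Call:
servo_tool:
  targets: [0,0,0.05,0,1,0,0,0.1,0,1,0,0,0.15,0,1,0,0,0.15,0,1]

```text
clock: 18.53
eef_pos: [0.6423, 0.0508, 0.1036]
ee_rot: [0.0, 0.992, 0.13, -0.0]
contact_force: [-0.0, -0.6, -0.4]
finger_gap: 0.0002
gripper_force: 0.0
```

```bash
python3 st.py
```

```text
18.53 [642.32  50.77 103.62] [ 0.000e+00  9.915e-01  1.301e-01 -1.000e-04] F [-0.04 -0.56 -0.43] M [-0.02   0.033  0.086] gap 0.22 0.0
cradle x,y mm 27.75 -1.98
```

Call:
servo_tool:
  targets: [0,0,0.05,0,1,0,0,0.1,0,1,0,0,0.12,0,1,0,0,0.12,0,1]

```text
clock: 18.87
eef_pos: [0.6424, 0.0508, 0.1026]
ee_rot: [0.0, 0.992, 0.13, -0.0]
contact_force: [0.4, 0.2, 0.8]
finger_gap: 0.0003
gripper_force: 0.0
```

```bash
python3 st.py
```

```text
18.87 [642.41  50.8  102.6 ] [ 0.      0.9915  0.1301 -0.    ] F [0.44 0.17 0.78] M [ 0.061 -0.034  0.011] gap 0.33 0.0
cradle x,y mm 27.85 -1.98
```

Call:
servo_tool:
  targets: [0,0,0.05,0,1,0,0,0.08,0,1,0,0,0.08,0,1]

```text
clock: 19.12
eef_pos: [0.6425, 0.0508, 0.1023]
ee_rot: [0.0, 0.991, 0.13, 0.0]
contact_force: [-1.3, 0.1, 2.9]
finger_gap: -0.0002
gripper_force: 1.6
```

```bash
python3 st.py
```

```text
19.12 [642.49  50.84 102.31] [1.000e-04 9.915e-01 1.301e-01 2.000e-04] F [-1.32  0.1   2.94] M [-0.07   0.269  0.008] gap -0.19 1.6
cradle x,y mm 27.94 -1.96
```

Call:
servo_tool:
  targets: [0,0,0.05,0,1,0,0,0.1,0,1,0,0,0.1,0,1,0,0,0.1,0,1,0,0,0.1,0,1]

```text
clock: 19.53
eef_pos: [0.6425, 0.0508, 0.1015]
ee_rot: [0.0, 0.992, 0.13, 0.0]
contact_force: [-2.3, -0.0, 5.6]
finger_gap: 0.0001
gripper_force: 2.7
```

```bash
python3 st.py
```

```text
19.53 [642.55  50.85 101.47] [1.000e-04 9.915e-01 1.300e-01 3.000e-04] F [-2.26 -0.03  5.63] M [-0.086  0.353 -0.05 ] gap 0.11 2.7
cradle x,y mm 27.99 -1.97
```

Good: 5.6 N. Hold 0.6 s, then lift and go to the plain end (contact near TCP z 0.1025).

Call:
servo_tool:
  targets: [0,0,0,0,1,0,0,0,0,1,0,0,0,0,1,0,0,0,0,1,0,0,0,0,1,0,0,0,0,1,0,0,0,0,1]

```text
clock: 20.12
eef_pos: [0.6426, 0.0509, 0.1015]
ee_rot: [0.0, 0.992, 0.13, 0.0]
contact_force: [-1.8, -0.9, 4.5]
finger_gap: 0.0002
gripper_force: 2.7
```

```bash
python3 st.py
```

```text
20.12 [642.58  50.87 101.52] [1.000e-04 9.915e-01 1.301e-01 3.000e-04] F [-1.82 -0.94  4.49] M [-0.083  0.439  0.023] gap 0.24 2.7
cradle x,y mm 28.02 -1.95
```

Call:
servo_tool:
  targets: [0,0,-0.5,0,1,0,0,-2,0,1,-3,0,-2,0,1,-5.9,0,-2,0,1,-5.9,0,-2,0,1,-5.9,0,-2,0,1,-5.9,0,-1,0,1,-5.9,0,-0.4,0,1,-5.9,0,-0.3,0,1,-5.9,0,-0.3,0,1]

```text
clock: 20.95
eef_pos: [0.5858, 0.0358, 0.1029]
ee_rot: [-0.0, 0.991, 0.13, -0.0]
contact_force: [-0.0, -0.0, 0.0]
finger_gap: 0.0
gripper_force: 0.0
```

```bash
python3 st.py
```

```text
20.95 [585.8   35.84 102.95] [-3.000e-04  9.915e-01  1.302e-01 -4.000e-04] F [-0.03 -0.    0.01] M [-0.02   0.074 -0.046] gap 0.04 0.0
cradle x,y mm -30.71 -1.77
```

Call:
servo_tool:
  targets: [-0.15,0,0,0,1,-0.15,0,0.05,0,1,-0.15,0,0.1,0,1,-0.15,0,0.14,0,1,-0.15,0,0.14,0,1]

```text
clock: 21.37
eef_pos: [0.5841, 0.0353, 0.1025]
ee_rot: [0.0, 0.991, 0.13, 0.0]
contact_force: [-0.4, 0.7, 0.6]
finger_gap: 0.0001
gripper_force: 0.2
```

```bash
python3 st.py
```

```text
21.37 [584.07  35.27 102.54] [0.000e+00 9.915e-01 1.301e-01 1.000e-04] F [-0.37  0.74  0.64] M [ 0.013 -0.002 -0.016] gap 0.13 0.2
cradle x,y mm -32.53 -1.88
```

Call:
servo_tool:
  targets: [0,0,0.05,0,1,0,0,0.1,0,1,0,0,0.15,0,1,0,0,0.15,0,1,0,0,0.15,0,1]

```text
clock: 21.78
eef_pos: [0.5841, 0.0353, 0.1015]
ee_rot: [0.0, 0.992, 0.13, 0.0]
contact_force: [-1.0, 0.0, 4.6]
finger_gap: 0.0004
gripper_force: 2.6
```

```bash
python3 st.py
```

```text
21.78 [584.09  35.27 101.55] [1.000e-04 9.915e-01 1.301e-01 2.000e-04] F [-0.95  0.01  4.62] M [-0.012  0.41   0.01 ] gap 0.36 2.6
cradle x,y mm -32.51 -1.88
```

Call:
servo_tool:
  targets: [0,0,0,0,1,0,0,0,0,1,0,0,0,0,1,0,0,0,0,1,0,0,0,0,1,0,0,0,0,1,0,0,0,0,1]

```text
clock: 22.37
eef_pos: [0.5841, 0.0353, 0.1016]
ee_rot: [0.0, 0.992, 0.13, 0.0]
contact_force: [-1.8, 0.2, 5.3]
finger_gap: -0.0001
gripper_force: 2.6
```

```bash
python3 st.py
```

```text
22.37 [584.05  35.27 101.55] [1.000e-04 9.915e-01 1.301e-01 2.000e-04] F [-1.85  0.21  5.28] M [ 0.032  0.342 -0.018] gap -0.15 2.6
cradle x,y mm -32.54 -1.87
```

Call:
servo_tool:
  targets: [0,0,-0.5,0,1,0,0,-2,0,1,0,0,-5,0,1,2,0,-9,0,1,3,0,-9,0,1,3,0,-9,0,1,3,0,-9,0,1,3,0,-9,0,1]

```text
clock: 23.03
eef_pos: [0.6117, 0.0425, 0.1895]
ee_rot: [0.0, 0.991, 0.13, -0.002]
contact_force: [0.1, -0.6, 0.3]
finger_gap: -0.0001
gripper_force: 0.0
```

```bash
python3 st.py; python3 - <<'E'
from h import *
s=sense(); d=shot("wrist"); im=d["img"].astype(int)
Y=(im[...,0]-im[...,2]>75)&(np.abs(np.arange(512)-255)<14)[None]
red=(im[...,0]>150)&(im[...,1]<60)&(np.abs(np.arange(512)-255)<20)[None]; red[320:]=0
ys,xs=np.where(red); print("red",ys.min(),ys.max(),xs.min(),xs.max())
a=np.radians(15); u=np.array([np.cos(a),np.sin(a)]); n=np.array([-u[1],u[0]]); c=np.array([.615,.0455])-.0028*u-.0019*n
print("pred red end/start",proj(d,[*(c+.04*u),.1045]),proj(d,[*(c+.022*u),.1045]))
E
```

```text
23.03 [611.7   42.54 189.51] [ 1.000e-04  9.915e-01  1.301e-01 -1.600e-03] F [ 0.13 -0.56  0.31] M [-0.042 -0.001  0.003] gap -0.14 0.0
cradle x,y mm -3.95 -2.01
red 143 165 247 258
pred red end/start (np.float64(252.94356186737477), np.float64(140.672947235271)) (np.float64(252.986935727334), np.float64(166.31921770544173))
```

Both ends sank under nearly the same force at the same height, and the comb is still where it was seated, so I'm handing in.

```bash
python3 -c "
from bench import *
print(close_job())"
```

```text
the job is handed in; nothing more can be done
None
```

The 12 mm comb is seated in the thread near the middle of the spindle; both ends pressed at about 5 N for over half a second at the same height (101.5 mm), so it sits flat, and the job was handed in at about 23 s.

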